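Slide the board home and hold the probe lever down through the guard window

TASK

Put the circuit board under test in the small test press: push the white sliding board carrier fully home, until its upright push plate rests against the two stop posts. Then reach down through the square window in the grey guard and press the lever's round black pad all the way down, and finish while still holding it down. Never touch the guard, lift nothing, and leave everything else on the desk where it is.

Things in the scene. Friction and masses are not known exactly. Their poses are not given: they have to be found in the camera images.
- fixture: the press's dark base plate, 10 mm thick, fixed on 4 mm feet, with a side shelf at -y (to y = -147 mm). Origin: plate's underside, 4 mm above the desk, on the press's middle line, 130 mm behind the front edge. x = direction in which the carrier is pushed, z up. Two stop posts, 14 mm wide, tops 50 mm above the desk, at y = +-47.5 mm, front faces at x = -75 mm; rails behind them leave the carrier 2 mm play each side
- carrier: loose white board carrier, 0.25 to 0.5 kg: a sled 118 x 76 x 8 mm lying on the base, blue circuit board fixed on it. Origin: underside (14 mm above the desk), in the plane of the push plate's front face; x = push direction. Starts 30 to 60 mm short of home; home, push plate against both posts, its origin is at x = -83 mm, y = 0 of the fixture. Sliding friction 1 to 5 N
- push_face (a point): centre of the flat upright front face of the carrier's push plate, 35 mm above the desk; push here along the carrier's +x. The plate is 116 mm wide (y), 8 mm thick (x) and spans 16 to 54 mm above the desk; it stands at the front end of the sled
- guard: the fixed grey sheet-metal guard over the lever, not to be touched: a level top 4 mm thick, 150 mm wide (y), on two side walls, with a square 64 x 64 mm window. Origin: centre of the window on the top surface, 89 mm above the desk, 5 mm in +x from the fixture's origin; axes as the fixture's. The top runs from x = -50 mm (front edge) to x = +98 mm of this frame
- pad: round black press pad, 36 mm across, 12 mm thick, on the lever's free end under the window's centre. Origin: centre of its flat top. Lever up: top 79 mm above the desk, 10 mm below the guard's top surface; fully pressed: its centre is 19 mm lower, shifted by under 3 mm, and it is tipped 0.22 rad, front edge lower. The lever, 14 mm wide, runs from it in +x to a pivot 87 mm away
- lever (a joint): angle of the lever in rad: 0 up (sprung, as found), 0.22 at its lower stop. Spring return: about 4 N on the pad to start moving, about 9 N at the stop; let go, it rises again. A brass-pinned probe head under the pad follows it down to the board
- kapton_roll: bystander: amber tape roll 50 mm across, 12 mm tall, lying flat, loose, on the press's side shelf; origin at its underside's centre
- usb_stick: bystander: red USB stick 17 x 50 x 8 mm, loose, on the press's side shelf; origin at its underside's centre
- flux_bottle: bystander: small beige bottle with a black cap, 30 mm across, 75 mm tall, standing, loose, on the press's side shelf; origin at its underside's centre

How it is judged:
On the way, in this order (a step that is already met when the one before it is completed fails the run):
1. the carrier is pushed fully home, its push plate against the stop posts, with the lever still up (x of carrier in the frame of fixture above -0.0858 m and angle between the x axis of carrier and the x axis of fixture, either way round below 0.05 rad and z of carrier in the frame of fixture below 0.013 m and value of joint lever below 0.05 rad), for 0.2 s.
2. the lever is pressed fully down by the fingers through the window (value of joint lever above 0.185 rad and contact force between the fingers and pad above 1 N and x of carrier in the frame of fixture above -0.0858 m), for 0.3 s.
At the end, for the whole second after the job is handed in: The carrier is home (within 2.8 mm of the stop posts, straight, flat on the base) and at rest, and the fingers are holding the lever's pad down, at 0.185 rad or more of its 0.22 rad, with more than 1 N (all of step 2 and angle between the x axis of carrier and the x axis of fixture, either way round below 0.05 rad and z of carrier in the frame of fixture below 0.013 m and linear speed of carrier below 0.02 m/s); the arm keeps its last pose, push and grip.
It fails at once if the guard is touched (contact force between guard and anything else above 0.5 N).
It fails at once if the carrier is lifted or tipped (z of carrier in the frame of fixture above 0.018 m or angle between carrier's own z axis and vertical above 0.12 rad).
It fails at once if the lever is pressed before the carrier is home (value of joint lever above 0.08 rad and not (x of carrier in the frame of fixture above -0.0858 m)).
It fails at once if one of the other things on the desk is moved by more than 20 mm or toppled (distance of any of usb_stick, kapton_roll, flux_bottle from where it was at the start of the episode above 0.02 m or angle between flux_bottle's own z axis and vertical above 0.4 rad).
It also fails if it takes over 42 s, if anything falls off the work surface, if the arm or the gripper's body presses on something with over 40 N, if the wrist force passes 120 N, or if a joint passes its speed limit or range.

ROBOT

A 6-joint arm with a two-finger parallel gripper is mounted at the origin on a cart in front of the work surface, level with it; the furniture and walls round the work are solid. World frame = base frame: x ahead of the robot, y to its left, z up, the work surface at z = 0. Lengths are in m, angles in rad, forces in N, time in s.
With the tool pointing down it reaches from about 0.3 to 0.95 m from the base axis. Payload 3.1 kg.
Tool frame: the origin (TCP) lies between the finger pads; the fingertips stand 14 mm ahead of it and the grasp point (between the pads) lies 5 mm behind it (tips_ahead is the z of the fingertips in the tool frame, in m); z points along the fingers, y is the line along which they close (so a half turn about z gives the same grasp; the last joint's range is limited). The gripper opens to 85 mm and grips with 20 to 120 N. Pads are 22 mm wide; open, the fingers measure 114 mm over their backs; the gripper's body (76 mm by 85 mm) begins 54 mm behind the grasp point. The pads swing forward as they close: fully open they stand 13 mm farther back than shut.
Start: joints at [-1.273, 0.308, 1.634, -0, 1.2, -0.07], TCP at [0.225, -0.583, 0.245] pointing down, gripper open.
Joint ranges: [-3.06, 3.06], [-0.79, 1.96], [0.05, 2.63], [-1.19, 4.34], [0.05, 2.64], [-2.94, 2.94]. Speed limits (rad/s): [2.79, 2.79, 3.14, 3.14, 3.14, 3.14].

INTERFACE

Orientations are given as a unit quaternion [w, x, y, z].
In Python, from station import get_state, capture, calibration, sign_off, tips_ahead gives the robot as it stands.
- The arm moves only by the tool step_arm, never from a script. Its argument "series" is a list of rows, each a list of 3 entries, a list of its own where there are three numbers: the shift along the tool's x, y, z in units of 7.5 cm (1.0 is 7.5 cm), then the turn, a rotation vector about the tool's x, y, z in units of pi/4 rad (1.0 is pi/4 rad), then the opening, from 0 (shut) to 1 (fully open). A call has 1 to 5 rows; each row shifts and turns the commanded pose from where the row before left it, along the tool's axes as they then stand; what a row does not reach is not made up. A row lasts 1/8 s, in which the tool goes at most 62.5 mm and 10.7 degrees, less where a joint would pass 70% of its speed; a pose out of reach is approached as far as the arm can. A call with a number of a shift or a turn outside -1 to 1 is refused whole. A call with a gripper value outside its range is refused whole. The fingers move at their own pace and stop on an object; the grip force is fixed at half the most. Time passes only in rows, so rows that do not move let the fingers close. It gives the time, the measured TCP pose, the force, the opening and the grip force at its end, in the units of the state.
- get_state(): the state, without advancing time (a new reading comes with each control period).
- capture(name): name is "side" or "top" or "wrist"; returns the picture (384x512x3 uint8, red, green, blue); there is no depth.
- calibration(name): a dict with "fx", "fy", "cx", "cy" (pixels), "k1" (the pictures are not rectified: a ray, as slopes to the right and down, at radius r is drawn at 1 + k1 r^2 times it, then the intrinsics apply), "R" (3x3) and "t" (3): a world point X has camera coordinates R X + t. Camera axes: x right, y down, z forward; pixel columns grow to the right and rows downward; lengths in m; the calibration is good to about 2 mm. A picture is of the moment at which its call begins: read the wrist's pose just before it. calibration takes no time and is no camera call; for the wrist camera it gives the pose at the moment of the call.
- sign_off(): hands the job in; it is judged then, once.
The state is a dict: "clock": time; "joint_positions": joint angles; "dq": joint speeds; "tau": joint torques, N m; "position": TCP position; "orientation": TCP orientation; "ft_force": force on the tool from outside, world axes, zero at the start; "ft_torque": the same for the moment, N m; "grip_width": finger opening in m; "grasp_force": force on a finger pad.
Only numpy, scipy, OpenCV 4.12 (cv2) and the standard library are available. Lean on these libraries where they do the work, as an engineer would, in place of code of your own. Each camera call takes 0.05 s, during which the arm holds its last target. There are 200 camera calls.

## Working session

There is one attempt and no reset: what is moved stays moved. The work goes in short steps, Python scripts to look and compute and a tool call to move; the robot and the scene stay as the last step left them, time stands still between calls to the robot, and variables do not carry over. Pictures are saved under pics/ and viewed, at most 10 in all, crops included, and the job is handed in when it is done.

Besides the shell and the picture viewer there is one more tool, called after "Request:" as name(argument=value, ...) on one line, values as JSON. step_arm: Moves the arm, as the interface text tells. Its arguments: {"type":"object","properties":{"series":{"type":"array"}},"required":["series"]}

```bash
mkdir -p pics; ls
python3 - <<'E'
from station import *
import cv2
for n in ("top","side"):
    im=capture(n); cv2.imwrite(f"pics/{n}0.png",cv2.resize(im[:,:,::-1],(800,600),interpolation=cv2.INTER_CUBIC))
    c=calibration(n); print(n,c)
s=get_state(); print(s); print(tips_ahead if not callable(tips_ahead) else tips_ahead())
E
```

```text
pics
top {'fx': 353.58926819931105, 'fy': 353.58926819931105, 'cx': 251.91785957038198, 'cy': 190.52540287915585, 'k1': -0.09326797266217352, 'R': array([[-9.61815477e-04, -9.99986069e-01,  5.18997266e-03],
       [-9.94871483e-01,  4.31943001e-04, -1.01146160e-01],
       [ 1.01142509e-01, -5.26063974e-03, -9.94858039e-01]]), 't': array([-0.32460445,  0.49645033,  0.88789137])}
side {'fx': 459.8290913687195, 'fy': 459.8290913687195, 'cx': 257.3506680093827, 'cy': 189.24663318917294, 'k1': -0.04892562231873037, 'R': array([[ 0.9908625 , -0.13393959,  0.01586489],
       [-0.06012843, -0.5439559 , -0.83695672],
       [ 0.12073144,  0.8283551 , -0.54703908]]), 't': array([-0.54287349, -0.08653899,  1.1230864 ])}
{'clock': 0.1, 'joint_positions': array([-1.27273184e+00,  3.08895499e-01,  1.63506293e+00,  2.71707865e-05,
        1.19969295e+00, -6.97082692e-02]), 'dq': array([ 5.78751357e-04, -1.29881599e-03, -4.45711893e-03,  9.09141368e-05,
        2.14666200e-03,  1.19342112e-03]), 'tau': array([-1.16719202e-03, -4.16407013e+01, -2.77643573e+01, -1.92536859e-04,
        3.99843106e-03,  4.54624669e-06]), 'position': array([ 0.22447818, -0.582532  ,  0.2441741 ]), 'orientation': array([-1.02410003e-03,  9.83140871e-01,  1.82846845e-01, -1.04702119e-04]), 'ft_force': array([0.53469386, 0.0466166 , 0.56050644]), 'ft_torque': array([0.03179978, 0.0599204 , 0.00582541]), 'grasp_force': 0.0, 'grip_width': 0.08540874382410994}
0.014
```

View pics/top0.png

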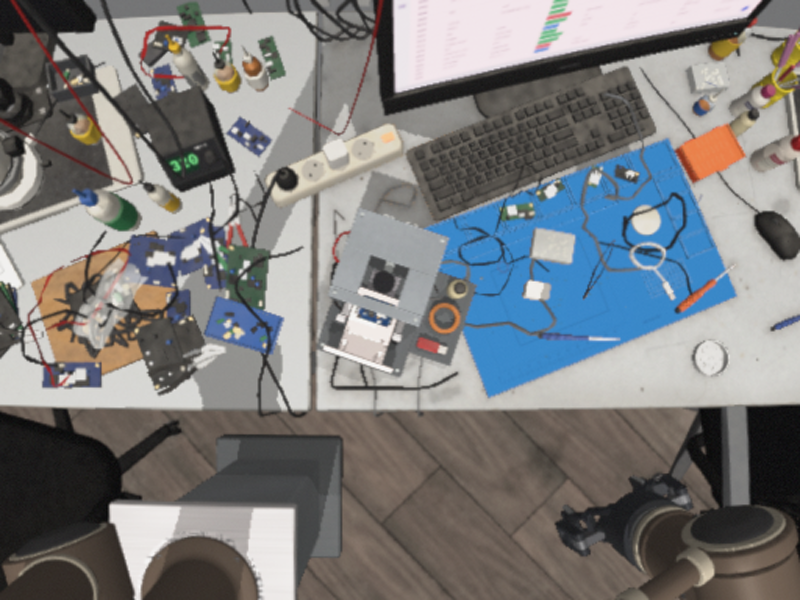

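View pics/side0.png

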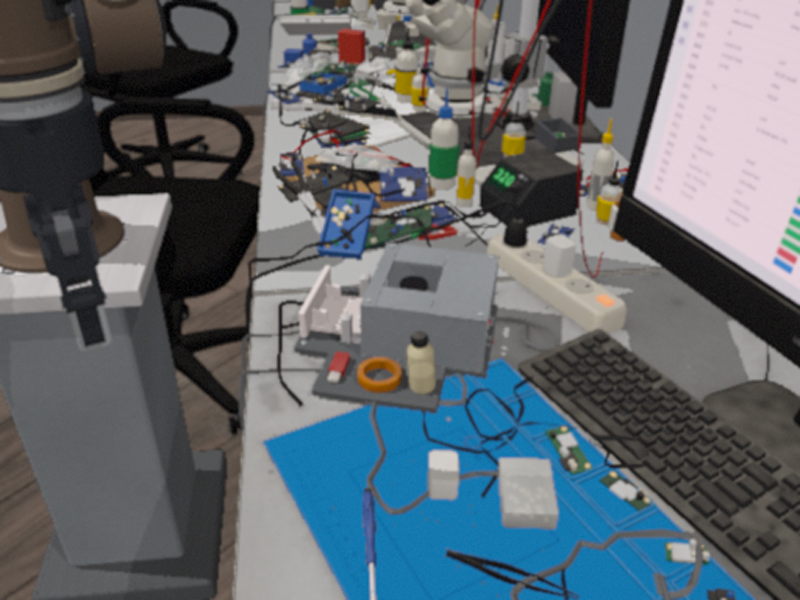

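Run:
```python
import cv2
from station import *
im=capture("top")[:,:,::-1]
cv2.imwrite("pics/topc.png",cv2.resize(im[110:245,195:310],None,fx=4.4,fy=4.4,interpolation=cv2.INTER_CUBIC))
im=capture("side")[:,:,::-1]
cv2.imwrite("pics/sidec.png",cv2.resize(im[150:265,170:330],None,fx=5,fy=5,interpolation=cv2.INTER_CUBIC))
```

```text
(no output)
```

View pics/topc.png

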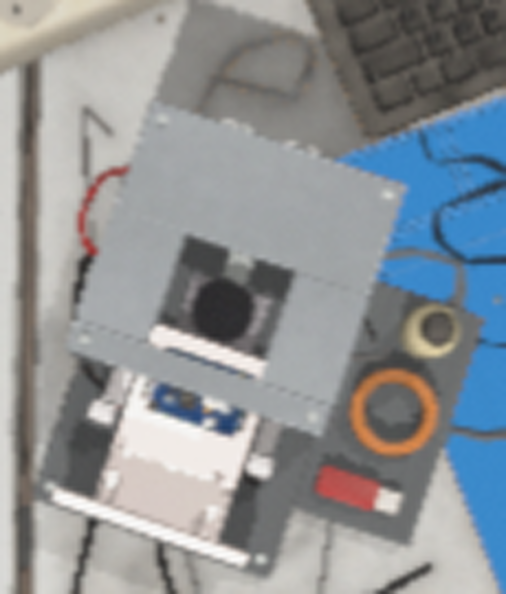

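View pics/sidec.png

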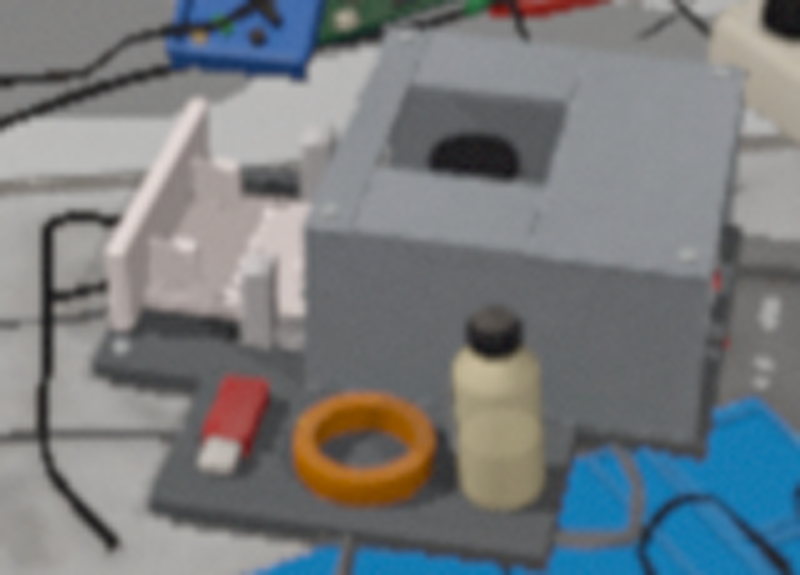

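```bash
cat > h.py <<'E'
import numpy as np, cv2
from station import *
from scipy.optimize import least_squares
from scipy.spatial.transform import Rotation as Rot
def proj(c,X):
    X=np.atleast_2d(X)@c["R"].T+c["t"]; s=X[:,:2]/X[:,2:]
    s=s*(1+c["k1"]*(s**2).sum(1,keepdims=True))
    return s*[c["fx"],c["fy"]]+[c["cx"],c["cy"]]
def w(p,X):
    X=np.atleast_2d(X).astype(float); c,s=np.cos(p[2]),np.sin(p[2])
    return np.c_[p[0]+c*X[:,0]-s*X[:,1],p[1]+s*X[:,0]+c*X[:,1],X[:,2]]
E
python3 - <<'E'
from h import *
ct,cs=calibration("top"),calibration("side")
# fixture-frame xy, z above desk
g=lambda x,y:(x+.005,y,.089)
G=[g(.098,.075),g(.098,-.075),g(-.05,-.075),g(-.05,.075),g(.032,.032),g(.032,-.032),g(-.032,-.032),g(-.032,.032)]
T=np.array([(160,103),(406,186),(320,435),(72,347),(187,236),(297,270),(264,377),(153,340)])
S=np.array([(742,72),(708,272),(308,225),(388,33),(577,103),(545,187),(385,165),(412,87)])
cv=lambda a,k,o:(np.array(a)+.5)/k-.5+o
T=cv(T,4.4,[195,110]);S=cv(S,5,[170,150])
for m in ("t","s","ts"):
    def r(p):
        o=[]
        if "t" in m:o.append(proj(ct,w(p,G))-T)
        if "s" in m:o.append(proj(cs,w(p,G))-S)
        return np.concatenate(o)
    f=least_squares(lambda p:r(p).ravel(),[.5,-.35,-.3],loss="soft_l1");print(m,f.x.round(4));print(r(f.x).round(1).tolist())
p=f.x
# carrier: plate front face top corners z .054
PT=cv([(47,487),(245,568)],4.4,[195,110]);PS=cv([(193,97),(108,250),(112,328)],5,[170,150])
def rc(q):
    P=lambda L:w(p,w(q,L))
    return np.concatenate([proj(ct,P([(0,.058,.054),(0,-.058,.054)]))-PT,proj(cs,P([(0,.058,.054),(0,-.058,.054),(0,-.058,.016)]))-PS])
f=least_squares(lambda q:rc(q).ravel(),[-.12,0,0],loss="soft_l1");print(f.x.round(4),rc(f.x).round(1).tolist())
print("face world",w(p,w(f.x,(0,0,.035))),"pad",w(p,(.005,0,.079)),"home",w(p,(-.083,0,.035)))
E
```

```text
t [ 0.5126 -0.3083 -0.3323]
[[-1.0, -1.1], [1.1, -0.4], [1.2, 0.4], [-1.4, 0.1], [0.5, -0.7], [0.5, 0.1], [-0.6, 0.7], [-0.5, 0.5]]
s [ 0.5149 -0.3068 -0.3223]
[[1.1, -1.1], [1.5, 0.6], [-0.8, 0.1], [0.3, -1.0], [-1.1, -0.3], [0.5, 0.2], [-1.4, 0.7], [-0.1, -0.6]]
ts [ 0.5137 -0.3078 -0.3288]
[[-1.3, -1.5], [0.8, -1.0], [1.2, -0.1], [-1.5, -0.2], [0.3, -1.1], [0.3, -0.4], [-0.7, 0.2], [-0.6, 0.1], [0.9, -0.7], [0.6, 1.2], [-1.6, 0.4], [0.0, -0.8], [-1.5, 0.1], [-0.2, 0.6], [-2.0, 1.0], [-0.5, -0.3]]
[-0.1257  0.0028 -0.0176] [[0.5, 1.5], [-0.6, -1.0], [0.6, 0.1], [-0.4, -0.2], [0.0, 0.2]]
face world [[ 0.39562509 -0.26456381  0.035     ]] pad [[ 0.51842716 -0.30944801  0.079     ]] home [[ 0.43514198 -0.28103008  0.035     ]]
```

Request:
step_arm(series=[[[0,0,0],[0,0,0.222],0],[[0,0,0],[0,0,0.222],0],[[0,0,0],[0,0,0.222],0],[[0,0,0],[0,0,0.22],0],[[0,0,0],[0,0,0],0]])

```text
clock: 0.82
position: [0.2246, -0.583, 0.2449]
orientation: [-0.0, 0.987, -0.162, -0.0]
ft_force: [0.5, 0.3, -0.5]
grip_width: 0.0
grasp_force: 0.0
```

Request:
step_arm(series=[[[0,-0.75,0],[0,0,0],0],[[0.1,-0.75,0],[0,0,0],0],[[0.1,-0.75,0],[0,0,0],0],[[0.1,-0.75,0],[0,0,0],0],[[0,-0.75,0],[0,0,0],0]])

```text
clock: 1.45
position: [0.3374, -0.3227, 0.2455]
orientation: [0.0, 0.987, -0.162, 0.001]
ft_force: [0.5, 0.3, 0.2]
grip_width: -0.0003
grasp_force: 0.0
```

```bash
cat >> h.py <<'E'
P=np.array([.5137,-.3078,-.3288])
def to(fx,fy,z):
    s=get_state(); q=s["orientation"]; R=Rot.from_quat(np.r_[q[1:],q[0]]).as_matrix()
    d=w(P,(fx,fy,z))[0]-s["position"]
    print("t",s["clock"],"pos",s["position"].round(4),"R",R.round(3).tolist(),"w",round(s["grip_width"],4),"F",s["ft_force"].round(1))
    c,sn=np.cos(P[2]),np.sin(P[2]); e=s["position"][:2]-P[:2]
    print("in fixture",np.round([c*e[0]+sn*e[1],-sn*e[0]+c*e[1]],4))
    a=R[:,0]; print("yaw err",np.arctan2(a[1],a[0])-P[2]); print("units",(R.T@d/.075).round(3))
E
python3 -c "
from h import *
to(-.165,.002,.245)"
```

```text
t 1.45 pos [ 0.3374 -0.3227  0.2455] R [[0.948, -0.319, 0.001], [-0.319, -0.948, -0.0], [0.001, 0.0, -1.0]] w -0.0003 F [0.5 0.3 0.2]
in fixture [-0.162 -0.071]
yaw err 0.003854697737997348
units [-0.036 -0.974  0.006]
```

Request:
step_arm(series=[[[-0.02,-0.5,0],[0,0,0],0],[[-0.02,-0.47,0.6],[0,0,0],0],[[0,0,0.7],[0,0,0],0],[[0,0,0.7],[0,0,0],0],[[0,0,0],[0,0,0],0]])

```text
clock: 2.08
position: [0.3538, -0.2512, 0.0917]
orientation: [-0.003, 0.987, -0.162, -0.005]
ft_force: [0.4, -0.8, 0.9]
grip_width: -0.0003
grasp_force: 0.0
```

Run:
```python
from h import *
to(-.150,.002,.042)
im=capture("side")[:,:,::-1]
cv2.imwrite("pics/s1.png",cv2.resize(im[130:265,130:310],None,fx=4.4,fy=4.4,interpolation=cv2.INTER_CUBIC))
```

```text
t 2.075 pos [ 0.3538 -0.2512  0.0917] R [[0.947, -0.32, -0.008], [-0.32, -0.947, 0.007], [-0.01, -0.004, -1.0]] w -0.0003 F [ 0.4 -0.8  0.9]
in fixture [-0.1696  0.0019]
yaw err 0.0033680217044655403
units [0.268 0.002 0.659]
```

View pics/s1.png

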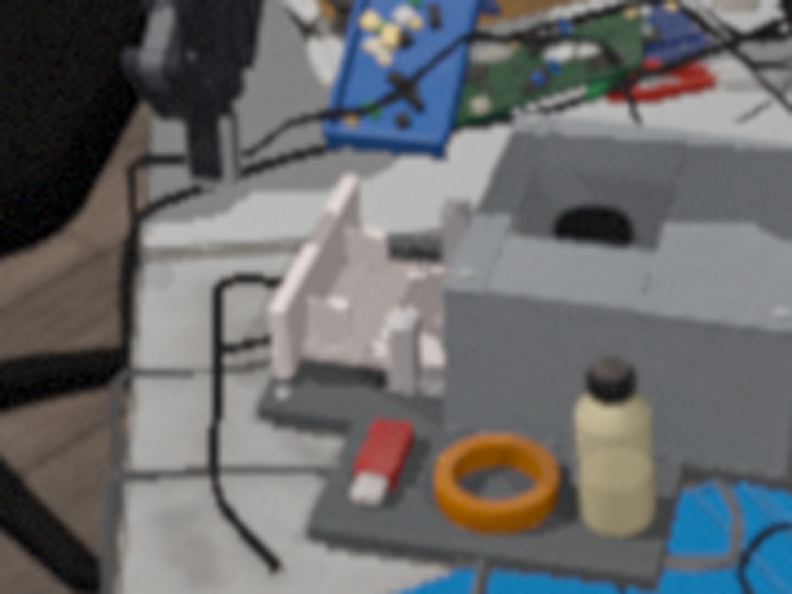

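Tips at about (213,175), shut, in front of the push plate and centred on it. Lower and approach.

Request:
step_arm(series=[[[0,0,0.33],[0,0,0],0],[[0,0,0.33],[0,0,0],0],[[0.13,0,0],[0,0,0],0],[[0.13,0,0],[0,0,0],0],[[0,0,0],[0,0,0],0]])

```text
clock: 2.75
position: [0.3785, -0.2627, 0.048]
orientation: [0.001, 0.987, -0.163, 0.002]
ft_force: [0.1, 0.3, 0.3]
grip_width: -0.0002
grasp_force: 0.0
```

Request:
step_arm(series=[[[0.07,0,0],[0,0,0],0],[[0.07,0,0],[0,0,0],0],[[0.07,0,0],[0,0,0],0],[[0.07,0,0],[0,0,0],0],[[0,0,0],[0,0,0],0]])

```text
clock: 3.38
position: [0.395, -0.2669, 0.0453]
orientation: [-0.0, 0.987, -0.163, -0.001]
ft_force: [-0.8, -0.0, 0.4]
grip_width: -0.0003
grasp_force: 1.0
```

```bash
python3 -c "
from h import *
to(-.094,.0,.042)"
```

```text
t 3.375 pos [ 0.395  -0.2669  0.0453] R [[0.947, -0.322, -0.002], [-0.322, -0.947, 0.001], [-0.002, -0.001, -1.0]] w -0.0003 F [-0.8 -0.   0.4]
in fixture [-0.1256  0.0004]
yaw err 0.000885970333295516
units [0.421 0.005 0.043]
```

Request:
step_arm(series=[[[0.06,0,0],[0,0,0],0],[[0.06,0,0],[0,0,0],0],[[0.06,0,0],[0,0,0],0],[[0.06,0,0],[0,0,0],0],[[0,0,0],[0,0,0],0]])

```text
clock: 4.0
position: [0.4137, -0.2738, 0.046]
orientation: [0.0, 0.987, -0.163, 0.001]
ft_force: [0.5, -0.8, 0.1]
grip_width: -0.0
grasp_force: 0.1
```

Request:
step_arm(series=[[[0.05,0,0],[0,0,0],0],[[0.05,0,0],[0,0,0],0],[[0.04,0,0],[0,0,0],0],[[0,0,0],[0,0,0],0]])

```text
clock: 4.5
position: [0.4229, -0.2768, 0.0458]
orientation: [0.0, 0.987, -0.163, 0.0]
ft_force: [-1.8, 1.2, 1.3]
grip_width: 0.0
grasp_force: 1.1
```

```bash
python3 -c "
from h import *
to(-.094,.0,.042)"
```

```text
t 4.5 pos [ 0.4229 -0.2768  0.0458] R [[0.947, -0.322, 0.001], [-0.322, -0.947, -0.0], [0.001, 0.0, -1.0]] w 0.0 F [-1.8  1.2  1.3]
in fixture [-0.096  0.   ]
yaw err 0.0006872033878458916
units [0.027 0.001 0.051]
```

Request:
step_arm(series=[[[0.03,0,0],[0,0,0],0],[[0,0,0],[0,0,0],0]])

```text
clock: 4.75
position: [0.4246, -0.2773, 0.0457]
orientation: [-0.0, 0.987, -0.163, -0.0]
ft_force: [-3.3, 1.7, 1.9]
grip_width: -0.0002
grasp_force: 1.6
```

Request:
step_arm(series=[[[0.03,0,0],[0,0,0],0],[[0,0,0],[0,0,0],0]])

```text
clock: 5.0
position: [0.4249, -0.2772, 0.0456]
orientation: [-0.001, 0.987, -0.163, -0.002]
ft_force: [-7.3, 1.0, 7.2]
grip_width: -0.0001
grasp_force: 4.0
```

Request:
step_arm(series=[[[0.03,0,0],[0,0,0],0],[[0,0,0],[0,0,0],0]])

```text
clock: 5.25
position: [0.4249, -0.2771, 0.0453]
orientation: [-0.001, 0.987, -0.163, -0.005]
ft_force: [-12.5, 2.9, 9.9]
grip_width: -0.0001
grasp_force: 6.3
```

Run:
```python
from h import *
to(-.094,.0,.042)
im=capture("side")[:,:,::-1]
cv2.imwrite("pics/s2.png",cv2.resize(im[140:260,160:320],None,fx=5,fy=5,interpolation=cv2.INTER_CUBIC))
```

```text
t 5.25 pos [ 0.4249 -0.2771  0.0453] R [[0.947, -0.321, -0.009], [-0.321, -0.947, 0.004], [-0.01, -0.001, -1.0]] w -0.0001 F [-12.5   2.9   9.9]
in fixture [-0.0939  0.0004]
yaw err 0.0019435911513018822
units [-0.001  0.005  0.044]
```

View pics/s2.png

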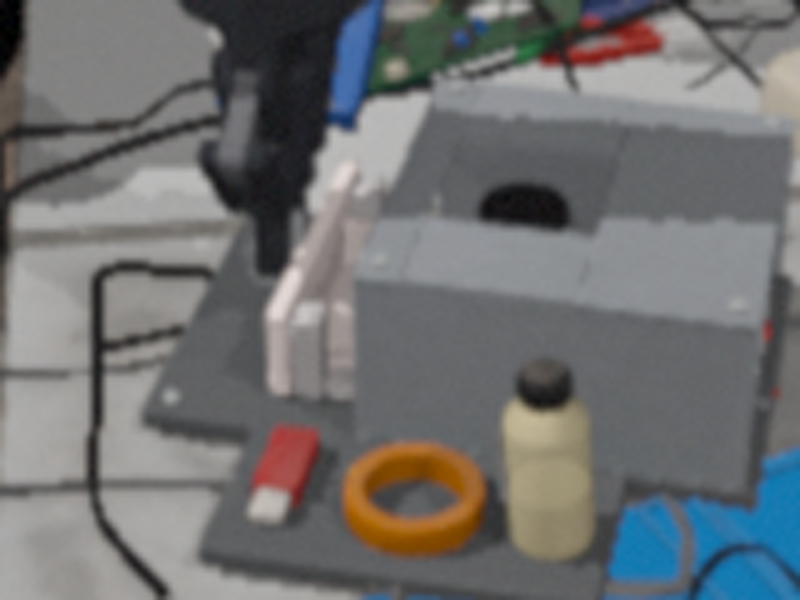

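Push plate is flush against the post at (305,350), and the TCP sits at the predicted home value with force rising. Back off, rise, and go over the window.

Request:
step_arm(series=[[[-0.1,0,0],[0,0,0],0],[[-0.25,0,0],[0,0,0],0],[[-0.25,0,0],[0,0,0],0],[[0,0,-0.6],[0,0,0],0],[[0,0,-0.7],[0,0,0],0]])

```text
clock: 5.92
position: [0.3867, -0.2644, 0.1439]
orientation: [0.0, 0.987, -0.164, 0.001]
ft_force: [0.9, -0.5, 0.1]
grip_width: 0.0
grasp_force: 0.0
```

Request:
step_arm(series=[[[0,0,-0.2],[0,0,0],0],[[0.5,0,0],[0,0,0],0],[[0.5,0,0],[0,0,0],0],[[0.5,0,0],[0,0,0],0],[[0,0,0],[0,0,0],0]])

```text
clock: 6.55
position: [0.4956, -0.3015, 0.1579]
orientation: [0.0, 0.987, -0.163, 0.002]
ft_force: [-0.4, -0.9, -0.1]
grip_width: 0.0
grasp_force: 0.0
```

Run:
```python
from h import *
to(.005,.0,.125)
```

```text
t 6.55 pos [ 0.4956 -0.3015  0.1579] R [[0.947, -0.321, 0.003], [-0.321, -0.947, -0.001], [0.003, 0.0, -1.0]] w 0.0 F [-0.4 -0.9 -0.1]
in fixture [-0.0192  0.0001]
yaw err 0.001629470429179103
units [0.321 0.001 0.44 ]
```

Request:
step_arm(series=[[[0.32,0,0],[0,0,0],0],[[0,0,0.3],[0,0,0],0],[[0,0,0],[0,0,0],0]])

```text
clock: 6.92
position: [0.5132, -0.3067, 0.133]
orientation: [-0.001, 0.987, -0.163, -0.003]
ft_force: [0.1, -0.4, -0.3]
grip_width: -0.0001
grasp_force: 0.0
```

Run:
```python
from h import *
to(.005,.0,.093)
im=capture("side")[:,:,::-1]
cv2.imwrite("pics/s3.png",cv2.resize(im[110:230,200:360],None,fx=5,fy=5,interpolation=cv2.INTER_CUBIC))
im=capture("wrist")[:,:,::-1]
cv2.imwrite("pics/w3.png",cv2.resize(im,(800,600)))
```

```text
t 6.925 pos [ 0.5132 -0.3067  0.133 ] R [[0.947, -0.322, -0.005], [-0.322, -0.947, 0.004], [-0.006, -0.002, -1.0]] w -0.0001 F [ 0.1 -0.4 -0.3]
in fixture [-0.0008  0.0009]
yaw err 0.0006617435538354699
units [0.081 0.013 0.533]
```

View pics/s3.png

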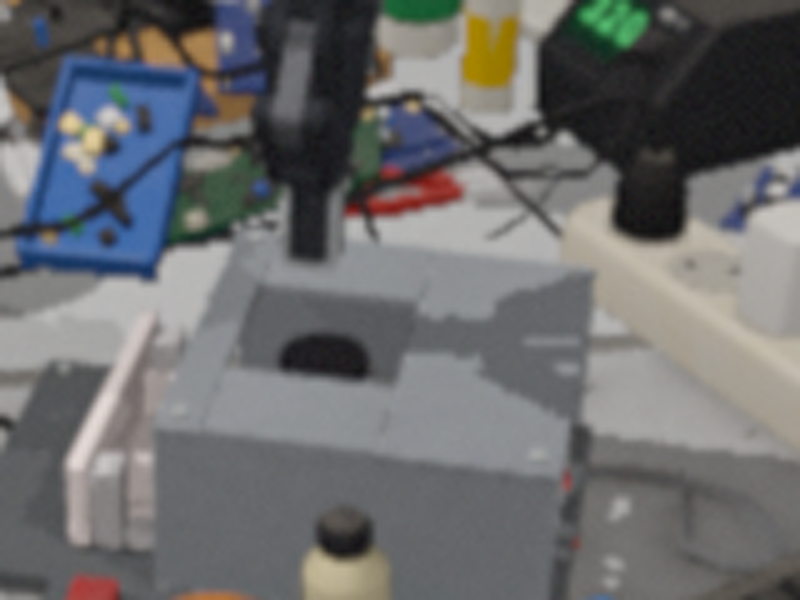

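View pics/w3.png

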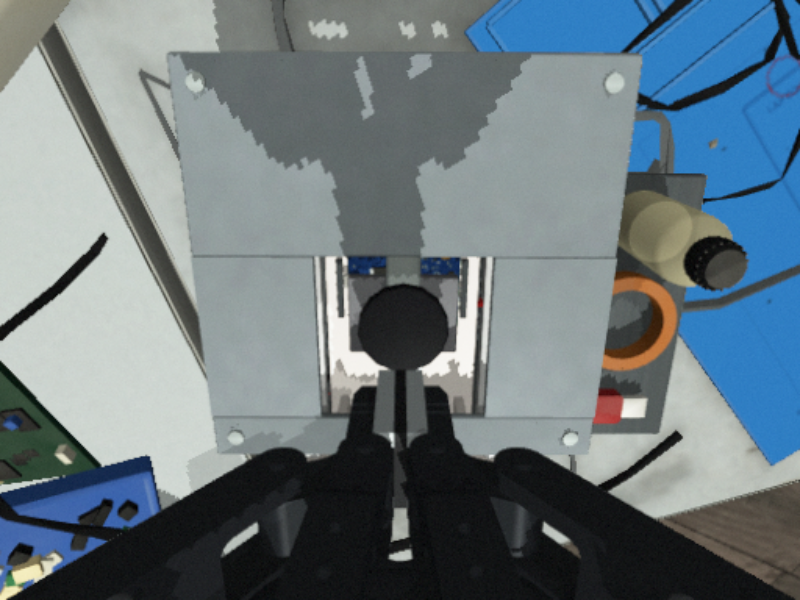

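The wrist picture shows the pad at (403,327) inside the window (318–490, 256–415), with the fingers centred at x≈401. The side picture shows the carrier still home. Descend onto the pad.

Request:
step_arm(series=[[[0.04,0,0.2],[0,0,0],0],[[0,0,0.15],[0,0,0],0],[[0,0,0],[0,0,0],0]])

```text
clock: 7.4
position: [0.5172, -0.3085, 0.1078]
orientation: [-0.001, 0.987, -0.163, -0.002]
ft_force: [-0.0, 0.2, -1.0]
grip_width: -0.0002
grasp_force: 0.0
```

Run:
```python
from h import *
to(.005,.0,.093)
```

```text
t 7.4 pos [ 0.5172 -0.3085  0.1078] R [[0.947, -0.322, -0.003], [-0.322, -0.947, 0.002], [-0.003, -0.001, -1.0]] w -0.0002 F [-0.   0.2 -1. ]
in fixture [0.0035 0.0005]
yaw err 0.0007044430684815528
units [0.02  0.007 0.198]
```

Request:
step_arm(series=[[[0,0,0.1],[0,0,0],0],[[0,0,0.1],[0,0,0],0],[[0,0,0.05],[0,0,0],0],[[0,0,0.05],[0,0,0],0],[[0,0,0],[0,0,0],0]])

```text
clock: 8.02
position: [0.5176, -0.3089, 0.087]
orientation: [-0.0, 0.987, -0.163, -0.001]
ft_force: [-3.5, 1.2, 5.5]
grip_width: -0.0002
grasp_force: 2.7
```

Request:
step_arm(series=[[[0,0,0.05],[0,0,0],0],[[0,0,0.05],[0,0,0],0],[[0,0,0],[0,0,0],0]])

```text
clock: 8.4
position: [0.5172, -0.3088, 0.0797]
orientation: [-0.0, 0.987, -0.163, -0.001]
ft_force: [-5.8, 2.4, 7.0]
grip_width: 0.0001
grasp_force: 3.9
```

Run:
```python
from h import *
to(.005,.0,.0765)
```

```text
t 8.4 pos [ 0.5172 -0.3088  0.0797] R [[0.947, -0.322, -0.003], [-0.322, -0.947, 0.001], [-0.003, -0.0, -1.0]] w 0.0001 F [-5.8  2.4  7. ]
in fixture [0.0037 0.0002]
yaw err 0.0009863898655767533
units [0.018 0.002 0.043]
```

Request:
step_arm(series=[[[0,0,0.04],[0,0,0],0],[[0,0,0.03],[0,0,0],0],[[0,0,0],[0,0,0],0]])

```text
clock: 8.78
position: [0.5172, -0.3088, 0.0751]
orientation: [-0.0, 0.987, -0.163, -0.002]
ft_force: [-6.3, 2.1, 8.9]
grip_width: -0.0002
grasp_force: 5.1
```

Request:
step_arm(series=[[[0,0,0.03],[0,0,0],0],[[0,0,0.02],[0,0,0],0],[[0,0,0],[0,0,0],0],[[0,0,0],[0,0,0],0]])

```text
clock: 9.28
position: [0.5173, -0.3089, 0.0744]
orientation: [-0.0, 0.987, -0.163, -0.002]
ft_force: [-11.8, 6.4, 24.2]
grip_width: 0.0001
grasp_force: 13.3
```

Run:
```python
from h import *
to(.005,.0,.0765)
```

```text
t 9.275 pos [ 0.5173 -0.3089  0.0744] R [[0.947, -0.322, -0.004], [-0.322, -0.947, 0.002], [-0.004, -0.0, -1.0]] w 0.0001 F [-11.8   6.4  24.2]
in fixture [0.0037 0.0001]
yaw err 0.001216449802130093
units [ 0.017  0.001 -0.028]
```

At the stop: depth 18.6 mm and force risen sharply. Hold, and check once more.

Request:
step_arm(series=[[[0,0,0],[0,0,0],0],[[0,0,0],[0,0,0],0],[[0,0,0],[0,0,0],0],[[0,0,0],[0,0,0],0],[[0,0,0],[0,0,0],0]])

```text
clock: 9.9
position: [0.5172, -0.3089, 0.0744]
orientation: [-0.0, 0.987, -0.163, -0.002]
ft_force: [-11.2, 5.2, 24.5]
grip_width: -0.0002
grasp_force: 13.3
```

Run:
```python
from h import *
im=capture("side")[:,:,::-1]
cv2.imwrite("pics/s4.png",cv2.resize(im[140:260,190:350],None,fx=5,fy=5,interpolation=cv2.INTER_CUBIC))
```

```text
(no output)
```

View pics/s4.png

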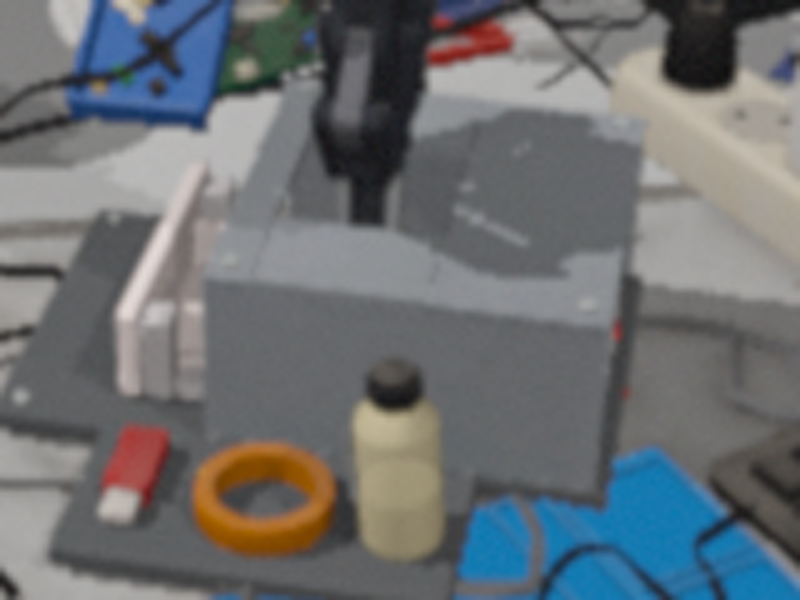

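The fingers are down through the window at (368,200), clear of its edges. The push plate is on the post at (155,350), and the bystanders haven't moved.

```bash
python3 -c "
from station import *
print(sign_off())"
```

```text
the job is handed in; nothing more can be done
None
```

I pushed the carrier home against the stop posts and handed the job in with the fingers holding the lever's pad at its lower stop (about 24 N); no verdict came back. In the last picture the fingers were clear of the guard and the other things had not moved.

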